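Power up the microscope imaging station in order

TASK

Switch on the imaging station in the safe order: press down the white-dotted half of the yellow rocker on the lamp unit, then the blue one on the camera unit, then the green one on the stage unit, each gently and all the way until that half lies level. Leave the red warmer switch off, do not lift or shove any of the units, and leave the other things on the bench where they are.

Things in the scene. Friction and masses are not known exactly. Their poses are not given: they have to be found in the camera images.
- lamp_unit: lamp power unit, loose, on rubber feet: bare aluminium case, YELLOW rocker, dark vent slots on its front. Case 110 (x) x 64 (y) x 45 mm high, 0.4 to 0.85 kg. Origin: centre of underside; z up; +x points to the rocker half with the white dot. Rocker pivot: along y, 60 mm above the origin. The whole switch sits on a soft mount: pressed beyond 3 N it sinks, 1 mm per N, up to 8 mm.
- lamp_unit_rocker (a joint): 0 = off (starts 0 to 0.03), 0.30 rad = fully on, at its stop. Rocker: a shallow V of two flat halves, each 35 mm long (x), 34 wide. Off: plain half level, dotted half slopes up to 73 mm above the table at its outer edge. Pressed on: dotted half level, its face 62.5 mm above the table, plain half slopes up. Stays where left: no spring, friction about 1 N at the outer edge.
- lamp_unit_dot (a point): centre of the white 12 mm dot (black rim) on the rocker's +x half, on its upper face, 25 mm from the pivot: where to press. Moves with the rocker: 70 mm above the table when off, 62.5 mm when on.
- camera_unit: camera power unit, loose, on rubber feet: white case, BLUE rocker. Case 110 (x) x 64 (y) x 45 mm high, 0.4 to 0.85 kg. Origin: centre of underside; z up; +x points to the rocker half with the white dot. Rocker pivot: along y, 60 mm above the origin. The whole switch sits on a soft mount: pressed beyond 3 N it sinks, 1 mm per N, up to 8 mm.
- camera_unit_rocker (a joint): 0 = off (starts 0 to 0.03), 0.30 rad = fully on, at its stop. Rocker: a shallow V of two flat halves, each 35 mm long (x), 34 wide. Off: plain half level, dotted half slopes up to 73 mm above the table at its outer edge. Pressed on: dotted half level, its face 62.5 mm above the table, plain half slopes up. Stays where left: no spring, friction about 1 N at the outer edge.
- camera_unit_dot (a point): centre of the white 12 mm dot (black rim) on the rocker's +x half, on its upper face, 25 mm from the pivot: where to press. Moves with the rocker: 70 mm above the table when off, 62.5 mm when on.
- stage_unit: stage power unit, loose, on rubber feet: grey case, GREEN rocker. Case 110 (x) x 64 (y) x 45 mm high, 0.4 to 0.85 kg. Origin: centre of underside; z up; +x points to the rocker half with the white dot. Rocker pivot: along y, 60 mm above the origin. The whole switch sits on a soft mount: pressed beyond 3 N it sinks, 1 mm per N, up to 8 mm.
- stage_unit_rocker (a joint): 0 = off (starts 0 to 0.03), 0.30 rad = fully on, at its stop. Rocker: a shallow V of two flat halves, each 35 mm long (x), 34 wide. Off: plain half level, dotted half slopes up to 73 mm above the table at its outer edge. Pressed on: dotted half level, its face 62.5 mm above the table, plain half slopes up. Stays where left: no spring, friction about 1 N at the outer edge.
- stage_unit_dot (a point): centre of the white 12 mm dot (black rim) on the rocker's +x half, on its upper face, 25 mm from the pivot: where to press. Moves with the rocker: 70 mm above the table when off, 62.5 mm when on.
- warmer_unit: warmer power unit, loose, on rubber feet: black case, RED rocker; not needed today, stays off. Case 110 (x) x 64 (y) x 45 mm high, 0.4 to 0.85 kg. Origin: centre of underside; z up; +x points to the rocker half with the white dot. Rocker pivot: along y, 60 mm above the origin. The whole switch sits on a soft mount: pressed beyond 3 N it sinks, 1 mm per N, up to 8 mm.
- warmer_unit_rocker (a joint): 0 = off (starts 0 to 0.03), 0.30 rad = fully on, at its stop. Rocker: a shallow V of two flat halves, each 35 mm long (x), 34 wide. Off: plain half level, dotted half slopes up to 73 mm above the table at its outer edge. Pressed on: dotted half level, its face 62.5 mm above the table, plain half slopes up. Stays where left: no spring, friction about 1 N at the outer edge.
- warmer_unit_dot (a point): centre of the white 12 mm dot (black rim) on the rocker's +x half, on its upper face, 25 mm from the pivot: where to press. Moves with the rocker: 70 mm above the table when off, 62.5 mm when on.
- stain_bottle: small amber bottle with white cap, 38 mm across, 75 mm tall, standing; bystander. Origin: centre of its underside.
- sample_jar: clear jar with red cap, 44 mm across, 55 mm tall, standing; bystander. Origin: centre of its underside.
- slide_box: blue box with a clear lid, 85 x 60 x 40 mm; bystander. Origin: centre of its underside.
- marker: red and black marker pen lying flat, 130 mm long, 12 mm thick; bystander. Origin: centre of its underside.
- calculator: grey pocket calculator, 130 x 80 x 14 mm; bystander. Origin: centre of its underside.
- beaker: clear open beaker, 64 mm across, 70 mm tall; bystander. Origin: centre of its underside.
Not all that is in view belongs to the job. Leave any orange look-alike of the lamp_unit alone.

How it is judged:
By the outcome, as a careful person would: the job done as asked, in the order asked, and still so for the second after the job is handed in, with the robot touching nothing.
It also fails if it takes over 51 s, if anything falls off the work surface, if the arm or the gripper's body presses on something with over 40 N, if the wrist force passes 120 N, or if a joint passes its speed limit or range.

ROBOT

A 6-joint arm with a two-finger parallel gripper is mounted at the origin on the work surface. World frame = base frame: x ahead of the robot, y to its left, z up, the work surface at z = 0. Lengths are in m, angles in rad, forces in N, time in s.
With the tool pointing down it reaches from about 0.225 to 0.875 m from the base axis. Payload 3.4 kg.
Tool frame: the origin (TCP) lies between the finger pads; the fingertips stand 11 mm ahead of it and the grasp point (between the pads) lies 8 mm behind it; z points along the fingers, y is the line along which they close (so a half turn about z gives the same grasp; the last joint's range is limited). The gripper opens to 85 mm and grips with 20 to 120 N. Pads are 22 mm wide; open, the fingers measure 114 mm over their backs; the gripper's body (76 mm by 85 mm) begins 54 mm behind the grasp point. The pads swing forward as they close: fully open they stand 13 mm farther back than shut.
Start: joints at [-1.384, 0.276, 1.505, -0, 1.361, -0.121], TCP at [0.174, -0.548, 0.219] pointing down, gripper open.
Joint ranges: [-2.89, 2.89], [-0.75, 2.08], [0.22, 2.7], [-1.18, 4.32], [0.11, 2.71], [-2.7, 2.7]. Speed limits (rad/s): [2.57, 2.57, 3.14, 3.14, 3.14, 3.14].

INTERFACE

Orientations are given as a unit quaternion [w, x, y, z].
In Python, from rig import sensors, eyes, manip gives the robot as it stands.
- The arm moves only by the tool drive_tool, never from a script. Its argument "deltas" is a list of rows, each an object with "linear": the shift along the world's x, y, z in mm, a list of three; "twist": the turn about the world's z in degrees; "claw": the opening, from 0 (shut) to 1 (fully open). In form: [{"linear": [tx, ty, tz], "twist": twist, "claw": claw}, ...]. A call has 1 to 12 rows; each row is the pose to reach, as a shift and turn from the pose commanded when the call began; what a row does not reach only later rows make up. A row lasts 1/12 s, in which the tool goes at most 41.7 mm and 7.16 degrees, less where a joint would pass 70% of its speed; a pose out of reach is approached as far as the arm can. A call with a gripper value outside its range is refused whole. The fingers move at their own pace and stop on an object; "squeeze" is the grip in N (left out, the last holds). Time passes only in rows, so rows that repeat a pose let the fingers close. It gives the time, the measured TCP pose, the force, the opening and the grip force at its end, in the units of the state.
- sensors.get_state(): the state, without advancing time (a new reading comes with each control period).
- eyes.get_image(name): name is "scene" or "top" or "wrist"; returns the picture (480x640x3 uint8, red, green, blue); there is no depth.
- eyes.camera_model(name): a dict with "intrinsics" (3x3 intrinsics, pixels), "R" (3x3) and "t" (3): a world point X has camera coordinates R X + t. Camera axes: x right, y down, z forward; pixel columns grow to the right and rows downward; lengths in m; the calibration is good to about 2 mm. A picture is of the moment at which its call begins: read the wrist's pose just before it. camera_model takes no time and is no camera call; for the wrist camera it gives the pose at the moment of the call.
- manip.sign_off(): hands the job in; it is judged then, once.
The state is a dict: "clock": time; "qpos": joint angles; "qd": joint speeds; "effort": joint torques, N m; "position": TCP position; "ee_rot": TCP orientation; "contact_force": force on the tool from outside, world axes, zero at the start; "moment": the same for the moment, N m; "width": finger opening in m; "gripper_force": force on a finger pad.
Only numpy, scipy, OpenCV 4.12 (cv2) and the standard library are available. Lean on these libraries where they do the work, as an engineer would, in place of code of your own. Each camera call takes 0.05 s, during which the arm holds its last target. There are 200 camera calls.

## Working session

There is one attempt and no reset: what is moved stays moved. The work goes in short steps, Python scripts to look and compute and a tool call to move; the robot and the scene stay as the last step left them, time stands still between calls to the robot, and variables do not carry over. Pictures are saved under pics/ and viewed, at most 13 in all, crops included, and the job is handed in when it is done.

Besides the shell and the picture viewer there is one more tool, called by a JSON object that holds its "method" and its "body". drive_tool: Moves the arm, as the interface text tells. Its arguments: {"type":"object","properties":{"deltas":{"type":"array","items":{"type":"object","properties":{"linear":{"type":"array","items":{"type":"number"}},"twist":{"type":"number"},"claw":{"type":"number"}}}},"squeeze":{"type":"number"}},"required":["deltas"]}

```bash
mkdir -p pics; ls; python3 - <<'E'
from rig import sensors, eyes
import cv2
s=sensors.get_state(); print({k:s[k] for k in ['clock','position','ee_rot','contact_force','width']})
for n in ['top','scene']:
    im=eyes.get_image(n); cv2.imwrite(f'pics/{n}0.png',im[:,:,::-1]); m=eyes.camera_model(n); print(n,m)
E
```

```text
pics
{'clock': 0.0, 'position': array([ 0.17408713, -0.5474227 ,  0.21762288]), 'ee_rot': array([-9.26188881e-04,  9.88179989e-01,  1.53295306e-01, -4.06845023e-05]), 'contact_force': array([ 0.18055486, -0.27493744, -0.36639188]), 'width': 0.08532510831724163}
top {'intrinsics': array([[546.33352259,   0.        , 317.66028323],
       [  0.        , 546.33352259, 226.17092309],
       [  0.        ,   0.        ,   1.        ]]), 'R': array([[-0.02442255, -0.99954268, -0.0178318 ],
       [-0.99206338,  0.02643285, -0.12292907],
       [ 0.1233442 ,  0.01468804, -0.99225524]]), 't': array([0.07318133, 0.5844605 , 1.23035649])}
scene {'intrinsics': array([[443.81724414,   0.        , 322.84957464],
       [  0.        , 443.81724414, 239.17983744],
       [  0.        ,   0.        ,   1.        ]]), 'R': array([[-0.33083407,  0.94366881, -0.00616425],
       [ 0.75522612,  0.2608413 , -0.60132797],
       [-0.56584656, -0.20359518, -0.79897852]]), 't': array([ 0.15661695, -0.4102209 ,  1.27492502])}
```

View pics/top0.png

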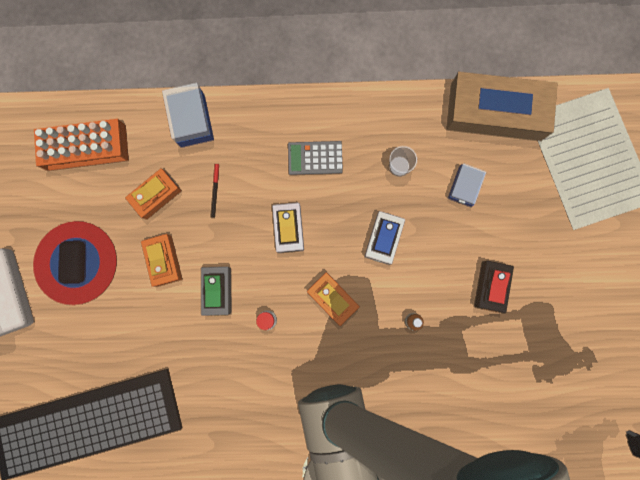

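View pics/scene0.png

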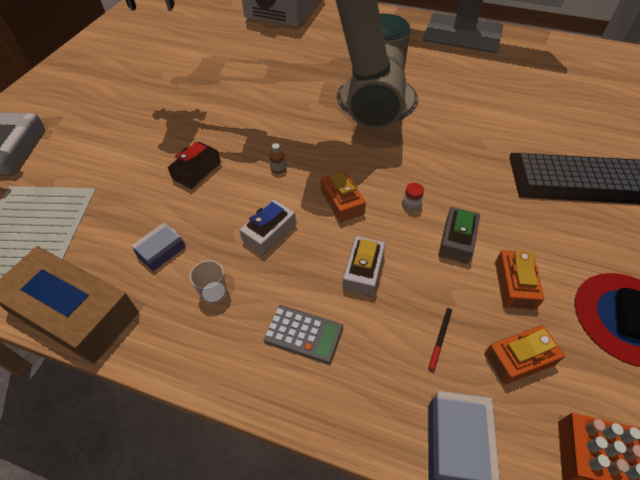

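Candidates for the lamp in the top view are (288,226), a silver case with a yellow rocker, and three orange look-alikes at (332,297), (160,258) and (152,190). I choose (288,226). Blue is at (385,237), green at (213,290), and red at (497,287) is to be avoided. Next I'll measure the dots and check the lamp in a close crop.

```bash
cat > h.py <<'E'
import numpy as np, cv2
from rig import sensors, eyes
def ray(m,uv,z):
    K,R,t=m['intrinsics'],m['R'],m['t']
    c=-R.T@t; d=R.T@np.linalg.solve(K,[uv[0],uv[1],1.])
    return c+d*(z-c[2])/d[2]
def cents(im,m,box,hue,z=.066):
    """rocker colour centroid + white dot centroid inside its hull, in box (x0,y0,x1,y1)"""
    x0,y0,x1,y1=box; c=im[y0:y1,x0:x1]; h=cv2.cvtColor(c,cv2.COLOR_RGB2HSV)
    k=cv2.inRange(h,(hue[0],130,60),(hue[1],255,255))
    cs,_=cv2.findContours(k,cv2.RETR_EXTERNAL,cv2.CHAIN_APPROX_NONE)
    b=max(cs,key=cv2.contourArea); hull=cv2.convexHull(b)
    mk=cv2.drawContours(np.zeros_like(k),[hull],-1,255,-1)
    w=cv2.bitwise_and(cv2.inRange(h,(0,0,140),(180,70,255)),mk)
    n,l,st,ce=cv2.connectedComponentsWithStats(w)
    j=1+np.argmax(st[1:,4]); dot=ce[j]+[x0,y0]
    rc,sz,an=cv2.minAreaRect(hull); rc=np.array(rc)+[x0,y0]
    return dot,st[j,4],rc,sz
E
python3 - <<'E'
from h import *
T={'lamp':((270,200,306,254),(18,35),(345,235,388,297)),'cam':((365,208,407,266),(105,128),(238,195,300,255)),'stage':((198,262,234,318),(45,80),(438,205,482,262))}
for n,(bt,hue,bs) in T.items():
    for v,b in (('top',bt),('scene',bs)):
        im=cv2.imread(f'pics/{v}0.png')[:,:,::-1].copy(); m=eyes.camera_model(v)
        d,a,rc,sz=cents(im,m,b,hue); D=ray(m,d,.070);C=ray(m,rc,.065)
        print(n,v,d.round(1),a,rc.round(1),np.round(sz,1),'dot',D.round(4),'ctr',C.round(4),'yaw',np.degrees(np.arctan2(*(D-C)[1::-1])).round(1))
im=cv2.imread('pics/scene0.png')[185:305,230:400]
cv2.imwrite('pics/crop1.png',cv2.resize(im,None,fx=4.5,fy=4.5,interpolation=cv2.INTER_CUBIC))
E
```

```text
lamp top [285.8 215. ] 23 [286.8 226. ] [31.3 15.9] dot [0.6094 0.1292 0.07  ] ctr [0.5848 0.1278 0.065 ] yaw 3.4
lamp scene [362.8 261.6] 16 [365.  253.6] [18.9 28.1] dot [0.6108 0.1293 0.07  ] ctr [0.588  0.1276 0.065 ] yaw 4.3
cam top [389.2 226. ] 23 [385.8 236.3] [14.5 30.2] dot [ 0.5781 -0.1033  0.07  ] ctr [ 0.5556 -0.0955  0.065 ] yaw -19.3
cam scene [258.2 219.1] 12 [266.7 213.8] [13.  30.5] dot [ 0.5798 -0.1031  0.07  ] ctr [ 0.5573 -0.0944  0.065 ] yaw -21.0Traceback (most recent call last):
  File "<stdin>", line 6, in <module>
  File "h.py", line 12, in cents
    b=max(cs,key=cv2.contourArea); hull=cv2.convexHull(b)
ValueError: max() iterable argument is empty
```

```bash
sed -i 's/,130,60)/,110,30)/' h.py; python3 - <<'E'
from h import *
im=cv2.imread('pics/scene0.png')[185:305,230:400]
cv2.imwrite('pics/crop1.png',cv2.resize(im,None,fx=4.5,fy=4.5,interpolation=cv2.INTER_CUBIC))
T={'stage':((198,262,234,318),(40,95),(438,205,482,262))}
for n,(bt,hue,bs) in T.items():
    for v,b in (('top',bt),('scene',bs)):
        im=cv2.imread(f'pics/{v}0.png')[:,:,::-1].copy(); m=eyes.camera_model(v)
        d,a,rc,sz=cents(im,m,b,hue); D=ray(m,d,.070);C=ray(m,rc,.065)
        print(n,v,d.round(1),a,rc.round(1),np.round(sz,1),'dot',D.round(4),'ctr',C.round(4),'yaw',np.degrees(np.arctan2(*(D-C)[1::-1])).round(1))
E
```

```text
stage top [211.7 280. ] 24 [212. 291.] [30. 14.] dot [0.4669 0.2978 0.07  ] ctr [0.4425 0.2982 0.065 ] yaw -1.0
stage scene [462.9 228.6] 8 [464.  221.9] [18.  22.6] dot [0.4681 0.2974 0.07  ] ctr [0.4453 0.2975 0.065 ] yaw -0.3
```

View pics/crop1.png

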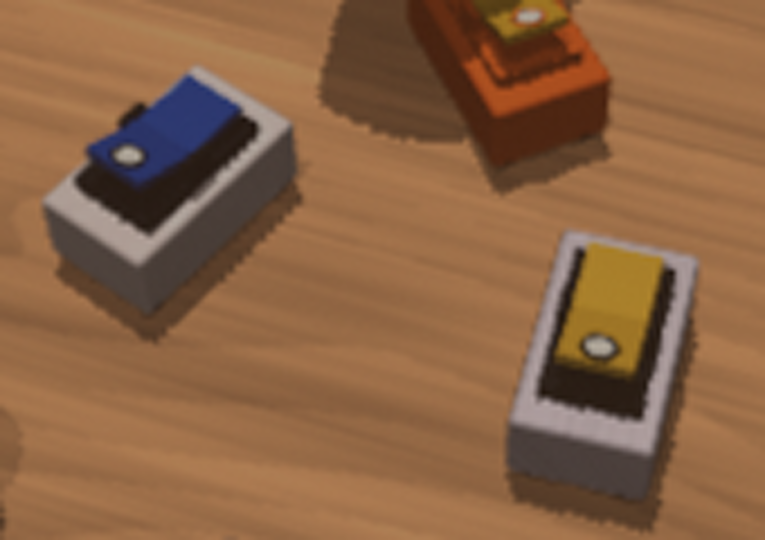

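The crop shows a yellow rocker on a bare silver case, dot at crop (600,347), and a blue rocker on a white case, dot at (128,155). The orange look-alike is separate, so the choice stands. Moving above the lamp.

{"method": "drive_tool", "body": {"deltas": [{"linear":[436,676,0],"twist":-13.8,"claw":0},{"linear":[436,676,0],"twist":-13.8,"claw":0},{"linear":[436,676,0],"twist":-13.8,"claw":0},{"linear":[436,676,0],"twist":-13.8,"claw":0},{"linear":[436,676,0],"twist":-13.8,"claw":0},{"linear":[436,676,0],"twist":-13.8,"claw":0},{"linear":[436,676,0],"twist":-13.8,"claw":0},{"linear":[436,676,0],"twist":-13.8,"claw":0},{"linear":[436,676,0],"twist":-13.8,"claw":0},{"linear":[436,676,0],"twist":-13.8,"claw":0},{"linear":[436,676,0],"twist":-13.8,"claw":0},{"linear":[436,676,0],"twist":-13.8,"claw":0}]}}

```text
clock: 1.1
position: [0.4456, -0.1257, 0.2184]
ee_rot: [0.0, 0.999, 0.033, -0.0]
contact_force: [0.8, -1.2, -0.5]
width: 0.0003
gripper_force: 0.0
```

{"method": "drive_tool", "body": {"deltas": [{"linear":[164,255,-40],"twist":0,"claw":0},{"linear":[164,255,-40],"twist":0,"claw":0},{"linear":[164,255,-40],"twist":0,"claw":0},{"linear":[164,255,-40],"twist":0,"claw":0},{"linear":[164,255,-40],"twist":0,"claw":0},{"linear":[164,255,-40],"twist":0,"claw":0},{"linear":[164,255,-40],"twist":0,"claw":0},{"linear":[164,255,-40],"twist":0,"claw":0},{"linear":[164,255,-40],"twist":0,"claw":0},{"linear":[164,255,-40],"twist":0,"claw":0}]}}

```text
clock: 1.93
position: [0.6086, 0.1273, 0.1775]
ee_rot: [0.001, 0.999, 0.034, -0.001]
contact_force: [0.2, -0.2, 0.3]
width: -0.0001
gripper_force: 0.0
```

```bash
python3 - <<'E'
from h import *
s=sensors.get_state(); print(s['clock'],s['position'],s['ee_rot'],s['contact_force'])
m=eyes.camera_model('wrist'); im=eyes.get_image('wrist'); cv2.imwrite('pics/w1.png',im[:,:,::-1])
try:
    d,a,rc,sz=cents(im,m,(0,0,640,480),(18,35)); print(d,a,rc,sz,ray(m,d,.070),ray(m,rc,.065))
except Exception as e: print(e)
E
```

```text
1.9333 [0.60856531 0.12728441 0.17752908] [ 5.87936967e-04  9.99410489e-01  3.43035690e-02 -1.26261040e-03] [ 0.19395037 -0.20340792  0.27572623]
[318.36744186 235.34418605] 215 [318. 263.] (90.0, 52.0) [0.60864998 0.12947415 0.07      ] [0.58687971 0.12833072 0.065     ]
```

View pics/w1.png

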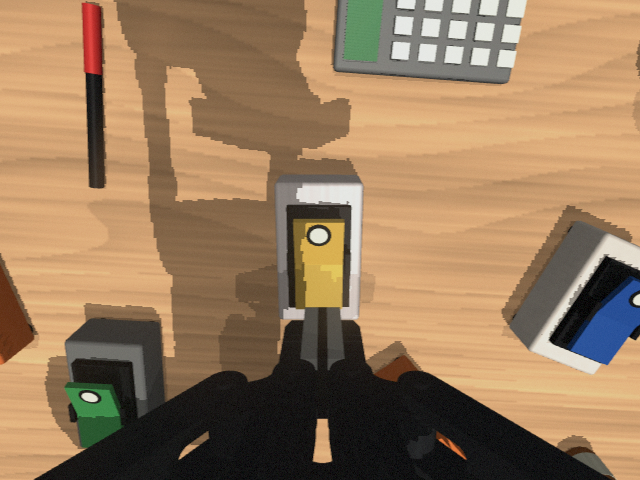

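The wrist view confirms the silver case with its yellow rocker, dot at pixel (318,235), so about (0.609, 0.1295). Green is at (90,397) and blue at (637,299).

{"method": "drive_tool", "body": {"deltas": [{"linear":[-1,2,-30],"twist":0,"claw":0},{"linear":[-1,2,-60],"twist":0,"claw":0},{"linear":[-1,2,-80],"twist":0,"claw":0},{"linear":[-1,2,-86],"twist":0,"claw":0},{"linear":[-1,2,-86],"twist":0,"claw":0},{"linear":[-1,2,-86],"twist":0,"claw":0}]}}

```text
clock: 2.48
position: [0.6086, 0.1281, 0.0937]
ee_rot: [0.0, 0.999, 0.033, 0.001]
contact_force: [-0.3, 0.6, 0.7]
width: -0.0001
gripper_force: 0.0
```

{"method": "drive_tool", "body": {"deltas": [{"linear":[-1,1,-3],"twist":0,"claw":0},{"linear":[-1,1,-6],"twist":0,"claw":0},{"linear":[-1,1,-9],"twist":0,"claw":0},{"linear":[-1,1,-11],"twist":0,"claw":0},{"linear":[-1,1,-13],"twist":0,"claw":0},{"linear":[-1,1,-15],"twist":0,"claw":0},{"linear":[-1,1,-15],"twist":0,"claw":0},{"linear":[-1,1,-15],"twist":0,"claw":0}]}}

```text
clock: 3.15
position: [0.6071, 0.1302, 0.0773]
ee_rot: [0.0, 0.999, 0.034, -0.0]
contact_force: [-0.4, 0.4, 0.6]
width: -0.0002
gripper_force: 0.0
```

```bash
cat > f.py <<'E'
from h import *
import sys
s=sensors.get_state(); print(s['clock'],s['position'].round(4),s['contact_force'].round(2),s['moment'].round(2))
E
python3 f.py
```

```text
3.15 [0.6071 0.1302 0.0773] [-0.37  0.4   0.55] [-0.04  0.05 -0.  ]
```

{"method": "drive_tool", "body": {"deltas": [{"linear":[0,-1,-1],"twist":0,"claw":0},{"linear":[0,-1,-2],"twist":0,"claw":0},{"linear":[0,-1,-3],"twist":0,"claw":0},{"linear":[0,-1,-4],"twist":0,"claw":0},{"linear":[0,-1,-5],"twist":0,"claw":0},{"linear":[0,-1,-5],"twist":0,"claw":0},{"linear":[0,-1,-5],"twist":0,"claw":0},{"linear":[0,-1,-5],"twist":0,"claw":0}]}}

```text
clock: 3.82
position: [0.6073, 0.1292, 0.0725]
ee_rot: [0.0, 0.999, 0.033, 0.0]
contact_force: [0.6, -0.3, -0.4]
width: -0.0002
gripper_force: 0.0
```

```bash
python3 - <<'E'
from h import *
im=eyes.get_image('wrist'); cv2.imwrite('pics/w2.png',im[:,:,::-1])
fs=[]
for i in range(3):
    eyes.get_image('top'); fs.append(sensors.get_state()['contact_force'])
print(np.round(fs,2))
E
```

```text
[[ 0.09  0.14 -0.04]
 [ 0.41  0.15  0.67]
 [-0.77  0.54 -0.03]]
```

View pics/w2.png

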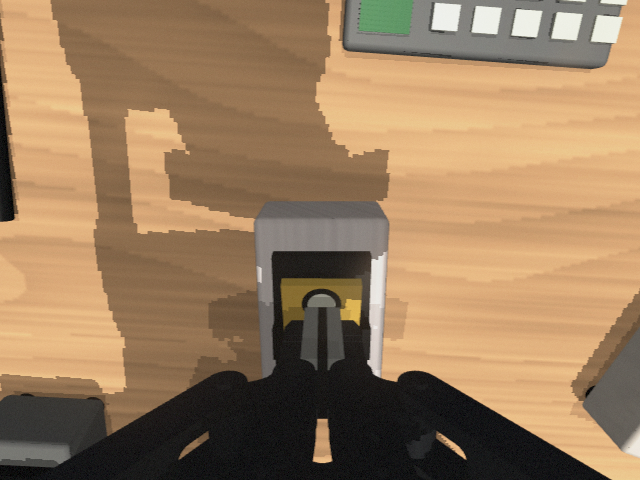

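```bash
cat > edge.py <<'E'
from h import *
def chk(D,yaw):  # D dot xy (off), yaw deg: predicted edge pixels for angles
    m=eyes.camera_model('wrist'); y=np.radians(yaw); e=np.array([np.cos(y),np.sin(y)]); P=np.array(D)-e*25*np.cos(.3)*1e-3
    for th in (0,.1,.2,.25,.3):
        a=.3-th
        for r in (35,25):
            x=P+e*r*1e-3*np.cos(a); X=np.r_[x,.0625+r*1e-3*np.sin(a)]
            p=m['intrinsics']@(m['R']@X+m['t']); print(th,r,(p[:2]/p[2]).round(1),end=' ')
        print()
E
python3 -c "
from edge import *
chk((.6088,.1294),3.8)"
```

```text
0 35 [321.4 286.5] 0 25 [321.4 304.2] 
0.1 35 [321.4 281.3] 0.1 25 [321.4 300.4] 
0.2 35 [321.4 277. ] 0.2 25 [321.4 297.1] 
0.25 35 [321.4 275.1] 0.25 25 [321.4 295.7] 
0.3 35 [321.4 273.5] 0.3 25 [321.4 294.4]
```

The outer edge is at row 278, which suggests the rocker is about half pressed. I'll continue until a force shows.

{"method": "drive_tool", "body": {"deltas": [{"linear":[0,0,-1],"twist":0,"claw":0},{"linear":[0,0,-2],"twist":0,"claw":0},{"linear":[0,0,-3],"twist":0,"claw":0},{"linear":[0,0,-3],"twist":0,"claw":0}]}}

```text
clock: 4.35
position: [0.607, 0.1291, 0.0692]
ee_rot: [0.0, 0.999, 0.033, -0.0]
contact_force: [0.4, -0.5, -0.0]
width: -0.0001
gripper_force: 0.0
```

```bash
cat > look.py <<'E'
from h import *
import sys
fs=[]
for i in range(4):
    im=eyes.get_image('wrist'); fs.append(sensors.get_state()['contact_force'])
print(np.mean(fs,0).round(2), np.round(fs,1)[:,2], sensors.get_state()['position'].round(4))
lo,hi=map(int,sys.argv[1:3])
h=cv2.cvtColor(im,cv2.COLOR_RGB2HSV); k=cv2.inRange(h,(lo,110,30),(hi,255,255))
r=np.where(k[200:,285:300].mean(1)>127)[0]; print('edge row',200+r.min() if len(r) else None)
k2=k[200+r.min()+2]>0; c=np.where(k2)[0]; c=c[(c>220)&(c<420)]; print('edge cols',c.min(),c.max())
E
python3 look.py 18 35
```

```text
[ 0.36 -0.1  -0.12] [-0.4  0.1  0.  -0.2] [0.6072 0.1292 0.0695]
edge row 281
edge cols 280 361
```

```bash
python3 -c "
from edge import *
chk((.6088,.1294),3.8)
m=eyes.camera_model('wrist');print(m['R'],m['t'],-m['R'].T@m['t'])
for dz in (.005,.008,.011):
  X=sensors.get_state()['position']+[0.0,0,-dz]; p=m['intrinsics']@(m['R']@X+m['t']); print(p[:2]/p[2])
"
```

```text
0 35 [321.3 289.5] 0 25 [321.3 307.4] 
0.1 35 [321.3 284.2] 0.1 25 [321.3 303.5] 
0.2 35 [321.4 279.7] 0.2 25 [321.4 300.1] 
0.25 35 [321.4 277.8] 0.25 25 [321.4 298.7] 
0.3 35 [321.4 276.2] 0.3 25 [321.4 297.4] 
[[ 6.70525119e-02 -9.97749436e-01  1.56457079e-04]
 [-9.46475980e-01 -6.35571198e-02  3.16454911e-01]
 [-3.15732765e-01 -2.13671796e-02 -9.48607540e-01]] [0.08800304 0.58792645 0.43287486] [0.68723022 0.13442121 0.22456237]
[321.61390999 304.99604298]
[321.61870204 301.92040212]
[321.62334494 298.94048664]
```

```bash
python3 -c "
from h import *
im=eyes.get_image('wrist'); print(eyes.camera_model('wrist')['intrinsics'])
cv2.imwrite('pics/w3.png',cv2.resize(im[190:400,220:420,::-1],None,fx=2.8,fy=2.8,interpolation=cv2.INTER_NEAREST))"
```

```text
[[407.95907965   0.         321.98433963]
 [  0.         407.95907965 246.526923  ]
 [  0.           0.           1.        ]]
```

View pics/w3.png

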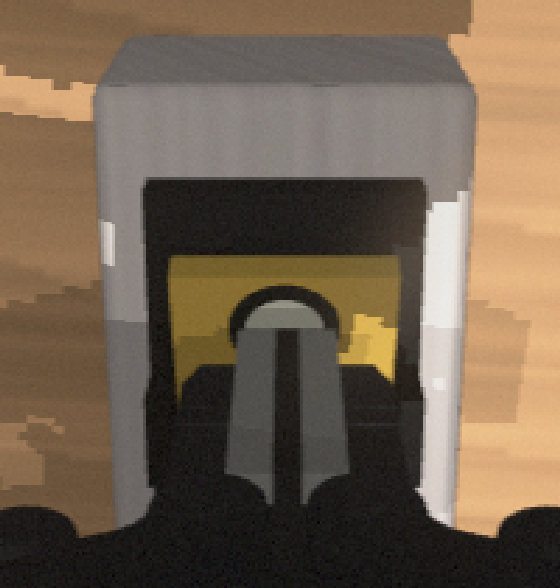

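The upper-face edge (row 289) and its width (83 px) match the OFF state, so the tip has not touched yet: the shut tips end higher than I assumed. Lowering further.

{"method": "drive_tool", "body": {"deltas": [{"linear":[0,0,-1.5],"twist":0,"claw":0},{"linear":[0,0,-3],"twist":0,"claw":0},{"linear":[0,0,-4.5],"twist":0,"claw":0},{"linear":[0,0,-6],"twist":0,"claw":0},{"linear":[0,0,-6],"twist":0,"claw":0}]}}

```text
clock: 5.02
position: [0.6069, 0.1292, 0.0631]
ee_rot: [0.0, 0.999, 0.033, -0.0]
contact_force: [-0.4, 0.2, -0.2]
width: 0.0001
gripper_force: 0.0
```

```bash
cat > look.py <<'E'
from h import *
import sys
fs=[]
for i in range(4):
    m=eyes.camera_model('wrist'); im=eyes.get_image('wrist'); fs.append(sensors.get_state()['contact_force'])
print('F',np.mean(fs,0).round(2), sensors.get_state()['position'].round(4))
lo,hi=map(int,sys.argv[1:3]); D=[float(a) for a in sys.argv[3:5]]; yaw=float(sys.argv[5])
h=cv2.cvtColor(im,cv2.COLOR_RGB2HSV); k=cv2.inRange(h,(lo,110,20),(hi,255,255))
k[:,:220]=0;k[:,420:]=0;k[:200]=0
k=max(([np.uint8(l==i) for _,l,s,_ in [cv2.connectedComponentsWithStats(k)] for i in range(1,len(s))]),key=np.sum)
rr=np.where(k.sum(1)>40)[0]; r0=rr.min()
print('top row',r0,'widths',[int(np.ptp(np.where(k[r])[0])+1) for r in range(r0+1,r0+13,3)])
c=int(np.where(k[r0+2])[0].min())+6; print('col V',cv2.cvtColor(im,cv2.COLOR_RGB2HSV)[r0-2:r0+20,c:c+8,2].mean(1).astype(int))
y=np.radians(yaw); e=np.array([np.cos(y),np.sin(y)]); n=np.array([-e[1],e[0]]); P=np.array(D)-e*.025*np.cos(.3)
for th in (0,.1,.2,.3):
    a=.3-th; c=P+e*.035*np.cos(a); z=.0625+.035*np.sin(a); q=[]
    for s in (.017,-.017):
        p=m['intrinsics']@(m['R']@np.r_[c+n*s,z]+m['t']); q.append(p[:2]/p[2])
    print(th,'edge row',np.mean(q,0)[1].round(1),'width',np.linalg.norm(q[0]-q[1]).round(1))
cv2.imwrite('pics/last.png',im[:,:,::-1])
E
python3 look.py 18 35 .6088 .1294 3.8
```

```text
F [ 0.18  0.12 -0.17] [0.6073 0.1292 0.0635]
top row 287 widths [84, 86, 86, 86]
col V [ 28  28 116 117 118 119 119 118 117 118 137 137 138 137 136 138 137 136
 137 137 136 137]
0 edge row 295.9 width 86.7
0.1 edge row 290.3 width 85.1
0.2 edge row 285.6 width 83.5
0.3 edge row 281.7 width 81.9
```

{"method": "drive_tool", "body": {"deltas": [{"linear":[0,0,-1.5],"twist":0,"claw":0},{"linear":[0,0,-3],"twist":0,"claw":0},{"linear":[0,0,-4],"twist":0,"claw":0},{"linear":[0,0,-4],"twist":0,"claw":0}]}}

```text
clock: 5.55
position: [0.6069, 0.1292, 0.0592]
ee_rot: [0.0, 0.999, 0.033, -0.0]
contact_force: [0.4, -0.4, -0.8]
width: 0.0005
gripper_force: 0.0
```

```bash
python3 look.py 18 35 .6088 .1294 3.8; python3 -c "
import cv2
cv2.imwrite('pics/w4.png',cv2.resize(cv2.imread('pics/last.png')[190:400,220:420],None,fx=2.8,fy=2.8,interpolation=cv2.INTER_NEAREST))"
```

```text
F [-0.05 -0.08 -0.14] [0.6073 0.1292 0.0596]
top row 291 widths [87, 88, 88, 89]
col V [ 30  27 116 118 117 118 117 117 118 118 128 137 136 138 137 136 137 137
 136 137 137 137]
0 edge row 300.4 width 88.8
0.1 edge row 294.5 width 87.1
0.2 edge row 289.6 width 85.5
0.3 edge row 285.6 width 83.8
```

View pics/w4.png

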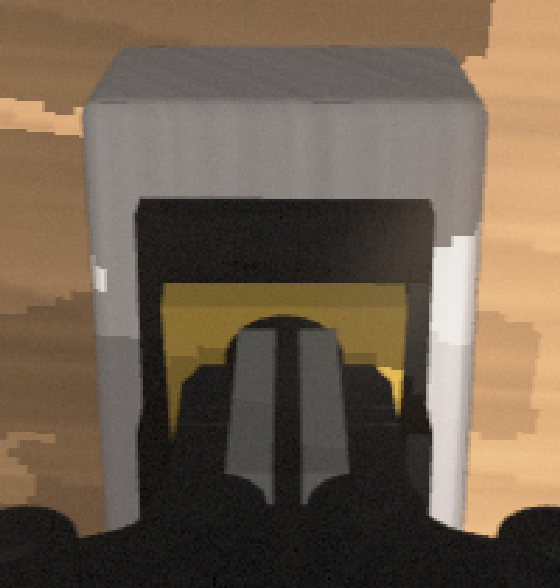

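{"method": "drive_tool", "body": {"deltas": [{"linear":[0,0,-1.5],"twist":0,"claw":0},{"linear":[0,0,-3],"twist":0,"claw":0},{"linear":[0,0,-4],"twist":0,"claw":0},{"linear":[0,0,-4],"twist":0,"claw":0}]}}

```text
clock: 6.08
position: [0.6075, 0.1292, 0.0555]
ee_rot: [0.0, 0.999, 0.033, 0.0]
contact_force: [-0.3, 0.2, 0.7]
width: 0.0001
gripper_force: 0.2
```

```bash
python3 look.py 18 35 .6088 .1294 3.8
```

```text
F [ 0.42 -0.32  0.53] [0.607  0.1292 0.0554]
top row 291 widths [88, 89, 90, 90]
col V [ 28  28  90 114 115 115 116 115 115 121 139 139 139 139 139 139 140 139
 139 139 139 140]
0 edge row 304.8 width 91.0
0.1 edge row 298.7 width 89.3
0.2 edge row 293.6 width 87.6
0.3 edge row 289.4 width 85.8
```

Contact has begun: the predicted rows give an angle of about 0.1 at TCP z 55.5 mm. I'll press to the stop, expected near 49 mm.

{"method": "drive_tool", "body": {"deltas": [{"linear":[0,0,-1],"twist":0,"claw":0},{"linear":[0,0,-2],"twist":0,"claw":0},{"linear":[0,0,-3],"twist":0,"claw":0},{"linear":[0,0,-4],"twist":0,"claw":0},{"linear":[0,0,-5],"twist":0,"claw":0},{"linear":[0,0,-5],"twist":0,"claw":0}]}}

```text
clock: 6.78
position: [0.6072, 0.1292, 0.0503]
ee_rot: [0.0, 0.999, 0.033, -0.0]
contact_force: [0.7, 0.0, 0.9]
width: -0.0001
gripper_force: 0.3
```

```bash
python3 look.py 18 35 .6088 .1294 3.8
```

```text
F [0.31 0.16 0.27] [0.6069 0.1291 0.0504]
top row 289 widths [87, 89, 90, 89]
col V [ 27  28  84 105 107 106 107 114 144 144 144 143 144 143 144 143 144 143
 143 144 144 143]
0 edge row 310.8 width 94.1
0.1 edge row 304.4 width 92.2
0.2 edge row 299.0 width 90.4
0.3 edge row 294.6 width 88.5
```

{"method": "drive_tool", "body": {"deltas": [{"linear":[0,0,-0.7],"twist":0,"claw":0},{"linear":[0,0,-1.4],"twist":0,"claw":0},{"linear":[0,0,-1.4],"twist":0,"claw":0}]}}

```text
clock: 7.23
position: [0.607, 0.1292, 0.0492]
ee_rot: [0.0, 0.999, 0.033, -0.0]
contact_force: [-1.6, 0.1, 3.8]
width: 0.0004
gripper_force: 1.5
```

```bash
python3 look.py 18 35 .6088 .1294 3.8
```

```text
F [-0.75 -0.15  2.85] [0.607  0.1291 0.0493]
top row 289 widths [86, 88, 89, 89]
col V [ 27  31  63 105 105 105 105 113 143 143 143 144 144 143 143 144 143 143
 144 143 144 143]
0 edge row 312.5 width 94.7
0.1 edge row 306.0 width 92.8
0.2 edge row 300.5 width 90.9
0.3 edge row 296.1 width 89.0
```

{"method": "drive_tool", "body": {"deltas": [{"linear":[0,0,-0.8],"twist":0,"claw":0},{"linear":[0,0,-0.8],"twist":0,"claw":0},{"linear":[0,0,10],"twist":0,"claw":0},{"linear":[0,0,45],"twist":0,"claw":0},{"linear":[0,0,70],"twist":0,"claw":0},{"linear":[-29,-232,71],"twist":-24,"claw":0},{"linear":[-29,-232,71],"twist":-24,"claw":0},{"linear":[-29,-232,71],"twist":-24,"claw":0},{"linear":[-29,-232,71],"twist":-24,"claw":0},{"linear":[-29,-232,71],"twist":-24,"claw":0},{"linear":[-29,-232,71],"twist":-24,"claw":0},{"linear":[-29,-232,71],"twist":-24,"claw":0}]}}

```text
clock: 8.43
position: [0.5779, -0.1083, 0.1205]
ee_rot: [0.002, 0.984, -0.177, 0.001]
contact_force: [0.0, 0.2, -0.4]
width: 0.0002
gripper_force: 0.0
```

```bash
python3 - <<'E'
from h import *
for i in range(3):
    m=eyes.camera_model('wrist'); im=eyes.get_image('wrist')
s=sensors.get_state(); print(s['clock'],s['position'].round(4),s['ee_rot'].round(3),s['contact_force'].round(1))
cv2.imwrite('pics/w5.png',im[:,:,::-1])
d,a,rc,sz=cents(im,m,(200,100,440,480),(105,128)); print(d,a,rc,sz,ray(m,d,.070))
t=eyes.get_image('top'); m=eyes.camera_model('top'); cv2.imwrite('pics/t5.png',cv2.resize(t[180:330,190:410,::-1],None,fx=3.6,fy=3.6,interpolation=cv2.INTER_CUBIC))
E
```

```text
8.5833 [ 0.5782 -0.1025  0.1203] [-0.     0.984 -0.176 -0.   ] [0.5 0.1 0.3]
[320.29354839 268.4516129 ] 310 [320. 283.] (64.0, 72.0) [ 0.57762215 -0.10311445  0.07      ]
```

View pics/w5.png

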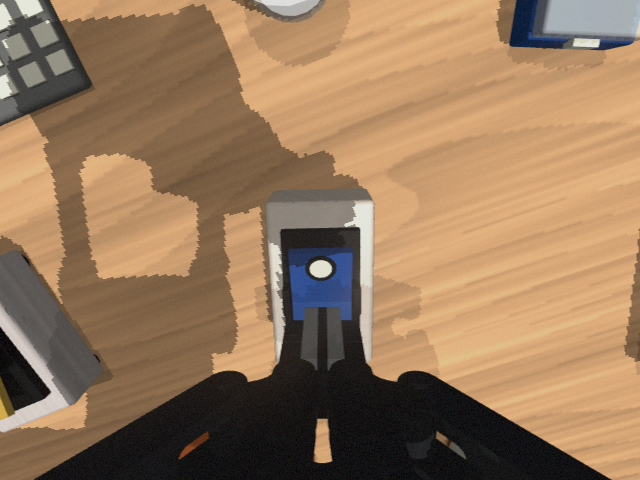

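The wrist view shows the blue rocker centred with its dot at (320,268) and the case aligned. Pressing.

{"method": "drive_tool", "body": {"deltas": [{"linear":[-2,0,-30],"twist":0,"claw":0},{"linear":[-2,0,-52],"twist":0,"claw":0},{"linear":[-2,0,-59],"twist":0,"claw":0},{"linear":[-2,0,-61],"twist":0,"claw":0},{"linear":[-2,0,-62.5],"twist":0,"claw":0},{"linear":[-2,0,-64],"twist":0,"claw":0},{"linear":[-2,0,-65.5],"twist":0,"claw":0},{"linear":[-2,0,-67],"twist":0,"claw":0},{"linear":[-2,0,-68.5],"twist":0,"claw":0},{"linear":[-2,0,-70],"twist":0,"claw":0},{"linear":[-2,0,-71],"twist":0,"claw":0},{"linear":[-2,0,-71],"twist":0,"claw":0}]}}

```text
clock: 9.63
position: [0.577, -0.1033, 0.0495]
ee_rot: [0.0, 0.985, -0.175, 0.001]
contact_force: [1.6, -1.2, 2.6]
width: -0.0001
gripper_force: 1.4
```

```bash
python3 look.py 105 128 .5785 -.1031 -20.2
```

```text
F [ 1.88 -0.55  2.59] [ 0.577  -0.1032  0.0496]
top row 292 widths [64, 68, 83, 88]
col V [27 27 45 71 72 71 73 74 97 97 98 99 97 97 98 98 98 97 96 97 96 96]
0 edge row 313.4 width 94.4
0.1 edge row 307.0 width 92.5
0.2 edge row 301.5 width 90.6
0.3 edge row 297.1 width 88.7
```

View pics/t5.png

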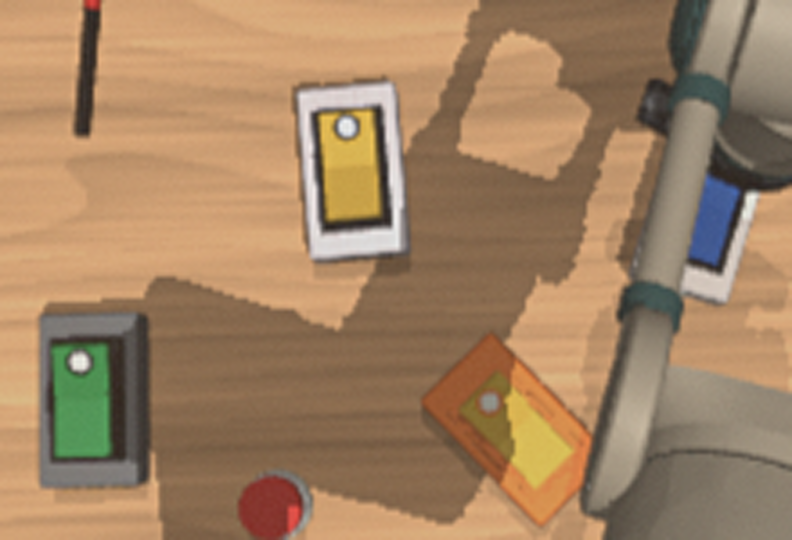

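Lamp: in the top crop the dotted half, at (347,127), is now the bright level one. Camera: near its stop, so a little more press to be sure.

{"method": "drive_tool", "body": {"deltas": [{"linear":[0,0,-0.7],"twist":0,"claw":0},{"linear":[0,0,-1.4],"twist":0,"claw":0},{"linear":[0,0,-1.4],"twist":0,"claw":0}]}}

```text
clock: 10.08
position: [0.577, -0.1032, 0.0481]
ee_rot: [0.0, 0.985, -0.175, 0.001]
contact_force: [2.6, -0.8, 4.4]
width: 0.0001
gripper_force: 2.1
```

```bash
python3 look.py 105 128 .5785 -.1031 -20.2
```

```text
F [ 2.92 -1.61  4.46] [ 0.577  -0.1032  0.0481]
top row 292 widths [64, 74, 87, 88]
col V [29 32 53 72 71 72 71 79 97 97 98 97 97 98 98 98 98 97 96 97 96 96]
0 edge row 315.3 width 95.3
0.1 edge row 308.7 width 93.4
0.2 edge row 303.2 width 91.5
0.3 edge row 298.7 width 89.6
```

{"method": "drive_tool", "body": {"deltas": [{"linear":[0,0,10],"twist":0,"claw":0},{"linear":[0,0,45],"twist":0,"claw":0},{"linear":[0,0,80],"twist":0,"claw":0},{"linear":[-111,401,80],"twist":19.7,"claw":0},{"linear":[-111,401,80],"twist":19.7,"claw":0},{"linear":[-111,401,80],"twist":19.7,"claw":0},{"linear":[-111,401,80],"twist":19.7,"claw":0},{"linear":[-111,401,80],"twist":19.7,"claw":0},{"linear":[-111,401,80],"twist":19.7,"claw":0},{"linear":[-111,401,80],"twist":19.7,"claw":0},{"linear":[-111,401,80],"twist":19.7,"claw":0},{"linear":[-111,401,80],"twist":19.7,"claw":0}]}}

```text
clock: 11.28
position: [0.4727, 0.2596, 0.1271]
ee_rot: [0.001, 1.0, -0.004, -0.003]
contact_force: [0.8, 0.1, 0.1]
width: 0.0002
gripper_force: 0.0
```

{"method": "drive_tool", "body": {"deltas": [{"linear":[-10,39,-7],"twist":0,"claw":0},{"linear":[-10,39,-7],"twist":0,"claw":0},{"linear":[-10,39,-7],"twist":0,"claw":0},{"linear":[-10,39,-7],"twist":0,"claw":0}]}}

```text
clock: 11.62
position: [0.4646, 0.2967, 0.1201]
ee_rot: [0.001, 1.0, -0.003, -0.002]
contact_force: [0.5, -0.2, 0.3]
width: -0.0001
gripper_force: 0.0
```

```bash
python3 - <<'E'
from h import *
for i in range(3):
    m=eyes.camera_model('wrist'); im=eyes.get_image('wrist')
s=sensors.get_state(); print(s['clock'],s['position'].round(4),s['ee_rot'].round(3),s['contact_force'].round(1))
cv2.imwrite('pics/w6.png',im[:,:,::-1])
d,a,rc,sz=cents(im,m,(200,100,440,480),(40,95)); print(d,a,rc,sz,ray(m,d,.070))
E
```

```text
11.7667 [0.4662 0.296  0.1207] [ 0.     1.    -0.005 -0.   ] [-0.2 -0.3 -0.2]
[318.40659341 265.94871795] 273 [318. 282.] (74.0, 64.0) [0.46631504 0.2976371  0.07      ]
```

View pics/w6.png

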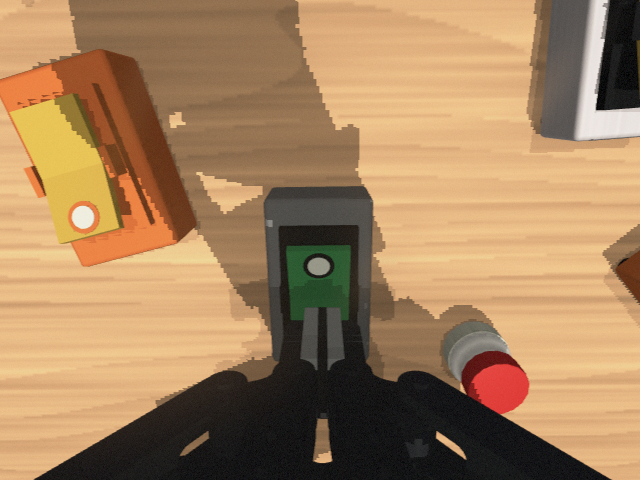

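The green dot is at (318,266), so (0.4663, 0.2976); the case is aligned and the jar is clear. Pressing.

{"method": "drive_tool", "body": {"deltas": [{"linear":[-1,1.5,-30],"twist":0,"claw":0},{"linear":[-1,1.5,-52],"twist":0,"claw":0},{"linear":[-1,1.5,-59],"twist":0,"claw":0},{"linear":[-1,1.5,-61],"twist":0,"claw":0},{"linear":[-1,1.5,-62.5],"twist":0,"claw":0},{"linear":[-1,1.5,-64],"twist":0,"claw":0},{"linear":[-1,1.5,-65.5],"twist":0,"claw":0},{"linear":[-1,1.5,-67],"twist":0,"claw":0},{"linear":[-1,1.5,-68.5],"twist":0,"claw":0},{"linear":[-1,1.5,-70],"twist":0,"claw":0},{"linear":[-1,1.5,-71.5],"twist":0,"claw":0},{"linear":[-1,1.5,-71.5],"twist":0,"claw":0}]}}

```text
clock: 12.77
position: [0.4659, 0.2996, 0.0495]
ee_rot: [-0.0, 1.0, -0.004, 0.001]
contact_force: [0.4, -0.2, 3.2]
width: 0.0001
gripper_force: 1.4
```

```bash
python3 look.py 40 95 .4668 .2976 -.6
```

```text
F [1.98 0.83 2.42] [0.4659 0.2995 0.0496]
top row 292 widths [71, 84, 88, 88]
col V [ 23  35  74  75  73  74  73  99 101 101 100 101 100 100 101 100 100 100
 101 101 101 100]
0 edge row 314.1 width 94.3
0.1 edge row 307.7 width 92.4
0.2 edge row 302.2 width 90.6
0.3 edge row 297.8 width 88.7
```

{"method": "drive_tool", "body": {"deltas": [{"linear":[0,0,-0.7],"twist":0,"claw":0},{"linear":[0,0,-1.4],"twist":0,"claw":0},{"linear":[0,0,-1.4],"twist":0,"claw":0}]}}

```text
clock: 13.22
position: [0.4659, 0.2995, 0.0481]
ee_rot: [-0.0, 1.0, -0.004, 0.001]
contact_force: [3.1, 1.5, 3.2]
width: 0.0001
gripper_force: 2.1
```

```bash
python3 look.py 40 95 .4668 .2976 -.6
```

```text
F [2.51 1.68 4.44] [0.4659 0.2994 0.0481]
top row 292 widths [70, 84, 88, 88]
col V [ 24  42  73  72  75  74  74 100 101 101 100 100 101 101  99  99 101  99
  99 100 100 100]
0 edge row 316.0 width 95.2
0.1 edge row 309.4 width 93.3
0.2 edge row 303.9 width 91.4
0.3 edge row 299.3 width 89.5
```

Stop reached at 4.4 N. I'll lift straight up, back off, and verify all three switches from above.

{"method": "drive_tool", "body": {"deltas": [{"linear":[0,0,10],"twist":0,"claw":0},{"linear":[0,0,45],"twist":0,"claw":0},{"linear":[0,0,85],"twist":0,"claw":0},{"linear":[0,0,125],"twist":0,"claw":0},{"linear":[-20,0,160],"twist":0,"claw":0},{"linear":[-60,0,190],"twist":0,"claw":0},{"linear":[-100,0,200],"twist":0,"claw":0},{"linear":[-110,0,200],"twist":0,"claw":0},{"linear":[-110,0,200],"twist":0,"claw":0}]}}

```text
clock: 14.17
position: [0.35, 0.2979, 0.2486]
ee_rot: [0.001, 1.0, -0.003, -0.002]
contact_force: [-0.4, 0.2, 0.0]
width: 0.0001
gripper_force: 0.0
```

```bash
python3 - <<'E'
from h import *
s=sensors.get_state(); print(s['clock'],s['position'].round(3))
im=eyes.get_image('top'); m=eyes.camera_model('top'); sc=eyes.get_image('scene'); w=eyes.get_image('wrist')
i0=cv2.imread('pics/top0.png')[:,:,::-1].copy()
for n,b,h in (('lamp',(270,200,306,254),(18,35)),('cam',(365,208,407,266),(105,128)),('stage',(198,262,234,318),(40,95)),('warm',(475,258,516,316),(0,10))):
    for q in (i0,im):
        try:
            d,a,rc,sz=cents(q,m,b,h); print(n,d.round(1),rc.round(1),np.round(sz,1))
        except Exception as e: print(n,e)
a=cv2.resize(im[180:330,190:530,::-1],(800,353),interpolation=cv2.INTER_CUBIC)
b=cv2.resize(sc[125:300,150:500,::-1],(494,247),interpolation=cv2.INTER_CUBIC)
w=cv2.resize(w[:,:,::-1],(306,230))
o=np.zeros((600,800,3),np.uint8); o[:353]=a; o[353:,:494]=b; o[353:583,494:]=w
cv2.imwrite('pics/end.png',o)
E
```

```text
14.1667 [0.35  0.298 0.249]
lamp [285.8 215. ] [286.9 226. ] [31.7 16.4]
lamp [285.9 214.7] [286.9 225.5] [30.8 16.3]
cam [389.2 226. ] [385.8 236.4] [15.1 30.5]
cam [389.  225.5] [386.  235.7] [15.  29.4]
stage [211.7 280. ] [212. 291.] [30. 14.]
stage [214.  280.5] [216.  285.5] [19.  6.]
warm [501.4 275.8] [498.7 286.3] [17.8 32.6]
warm [501.4 275.7] [498.8 286.3] [17.6 32.5]
```

View pics/end.png

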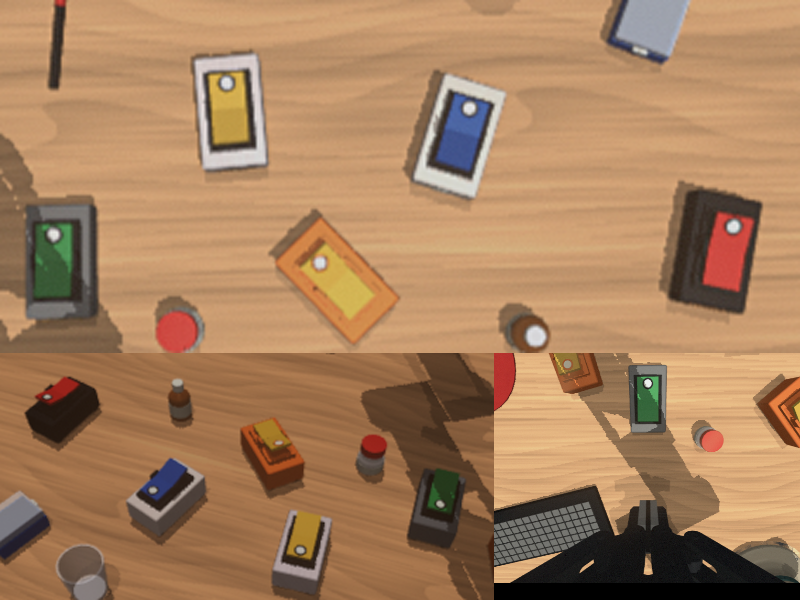

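The final view shows the dotted halves of yellow (227,84), blue (469,109) and green (53,235) lying level. Red (733,227) is unchanged, and nothing was shifted.

```bash
python3 -c "
from rig import manip
print(manip.sign_off())"
```

```text
the job is handed in; nothing more can be done
None
```

I pressed the lamp, camera and stage switches fully on in that order, left the warmer off and disturbed nothing else that I could see, and handed the job in at about 14 s; no verdict came back.

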